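# Hang stamped pails to dry and set the bell timer

## Task

Hang every freshly stamped pail on the drying rack, each by its handle on a hook of its own. Then wind the bell timer past its top mark (30 minutes) and turn it back down to 20 minutes, and only then switch on the drying fan by pushing its lever fully over; leave the other things on the bench where they are.

Things in the scene. Friction and masses are not known exactly. Their poses are not given: they have to be found in the camera images.
- pail1_bar (a point): Middle of the handle bar of a square wooden souvenir pail with a red stamp, 90 x 90 mm and 60 mm tall, about 130 g. Two dark uprights outside its y sides carry a straight 12 x 12 mm bar along the pail's y axis: 90 mm clear between uprights, 106 mm overall, bar middle 125 mm above the underside, 59 mm clear between rim and bar. x to a stamped side, z up. None if absent.
- pail2_bar (a point): Middle of the handle bar of another pail, the same in every way as pail 1 (same axes). None if absent. Pails stand upright on the bench at the start; one turned half round is the same.
- pail3_bar (a point): Middle of the handle bar of another pail, the same in every way as pail 1 (same axes). None if absent. Pails stand upright on the bench at the start; one turned half round is the same.
- pail4_bar (a point): Middle of the handle bar of another pail, the same in every way as pail 1 (same axes). None if absent. Pails stand upright on the bench at the start; one turned half round is the same.
- hook1 (a point): Seat of a steel hook on the fixed wooden drying rack, the +y end of a row of four 130 mm apart along the rack's y axis. The point is where the middle of a pail's bar lies once hung with its bar along the rack's y axis, 250 mm above the bench. The rack's x axis (and this point's) points away from the robot, z up. Hooks and rack do not move.
- hook2 (a point): Seat of the second hook, as hook1. Each hook is a level round arm 8 mm thick, along the rack's x axis, its top 6 mm below the seat point; its free end faces the robot (-x) and turns up there: the upturned end begins 11 mm from the seat, ends 26 mm from it and tops out 14 mm above the seat point.
- hook3 (a point): Seat of the third hook, as hook1 and hook2. The arm comes from the face of the rack's beam, 65 mm behind the seat (+x); the beam is 22 mm thick and spans heights 228 to 258 mm, 600 mm long, on posts at its ends. Nothing stands above the beam.
- hook4 (a point): Seat of the fourth hook (-y end), as hook1 to hook3.
- timer_grip (a point): Point in the bar grip on the red dial of the white bell timer, on the vertical turning axis, 51 mm above the bench. The grip is 50 mm long, 14 mm wide and spans heights 33 to 63 mm. x points along the grip to the white pointer, z up; the frame turns with the dial. The timer is fixed to the bench, 90 mm across, its white face 28 mm above the bench.
- timer (a joint): Turn of the timer dial in rad: 0 at the green 0 mark, growing clockwise seen from above, 0.12 rad a minute: black ticks every 5 minutes, the 20 minute tick at 2.4, the red top mark (30 minutes) at 3.6, end stop at 4.0. Friction about 0.04 N m holds it wherever it is left; it does not run down here.
- fan_switch_tip (a point): Centre of the blue ball (26 mm across) at the tip of the fan switch's toggle lever, a 10 mm rod 75 mm long from its pivot 22 mm above the bench; the ball is 88 mm up at the start and end of its swing, 97 mm half-way. Block 70 x 50 x 25 mm, fixed. The point's y axis is the hinge axis and does not turn; the lever leans to the switch's -x side when off (nearer the robot) and is pushed to +x.
- fan_switch (a joint): Swing of the fan lever in rad: 0 off (leaning 0.5 rad towards the robot), 1.0 fully over and on (leaning 0.5 rad away). Light friction, about 1 N at the ball; stays where it is left.
- phone: Bystander to be left alone: black phone lying flat, 150 x 72 x 9 mm. Origin at the middle of its underside.
- ink_pad: Bystander to be left alone: black ink pad with a red top, 90 x 65 x 18 mm. Origin at the middle of its underside.
- tape_dispenser: Bystander to be left alone: yellow tape dispenser, 150 x 60 x 90 mm. Origin at the middle of its underside.
- ink_jar: Bystander to be left alone: blue jar with a white cap, 60 mm across, 85 mm tall. Origin at the middle of its underside.
- tea_mug: Bystander to be left alone: blue mug, 76 mm across, 85 mm tall. Origin at the middle of its underside.
Not all that is in view belongs to the job. What is shaped like the part that bears fan_switch_tip but orange is not meant.

How it is judged:
On the way, in this order (a step that is already met when the one before it is completed fails the run):
1. every pail hangs by its handle on a hook ((distance between pail1_bar and hook1 below 0.045 m or distance between pail1_bar and hook2 below 0.045 m or distance between pail1_bar and hook3 below 0.045 m or distance between pail1_bar and hook4 below 0.045 m) and angle between each of pail1_bar, pail2_bar, pail3_bar, pail4_bar's own z axis and vertical below 0.6 rad and (distance between pail2_bar and hook1 below 0.045 m or distance between pail2_bar and hook2 below 0.045 m or distance between pail2_bar and hook3 below 0.045 m or distance between pail2_bar and hook4 below 0.045 m) and (distance between pail3_bar and hook1 below 0.045 m or distance between pail3_bar and hook2 below 0.045 m or distance between pail3_bar and hook3 below 0.045 m or distance between pail3_bar and hook4 below 0.045 m) and (distance between pail4_bar and hook1 below 0.045 m or distance between pail4_bar and hook2 below 0.045 m or distance between pail4_bar and hook3 below 0.045 m or distance between pail4_bar and hook4 below 0.045 m)), for 0.3 s.
2. the timer is wound past its top (30 minute) mark (value of joint timer above 3.6 rad), for 0.1 s.
3. the timer is turned back to 20 minutes (value of joint timer between 2.28 and 2.52 rad), for 0.3 s.
4. the fan switch is pushed fully over (value of joint fan_switch above 0.85 rad), for 0.1 s.
At the end, for the whole second after the job is handed in: Every pail hangs at rest with the middle of its bar within 45 mm of a hook's seat and tilted less than 0.6 rad, the timer stands at 20 minutes (2.28 to 2.52 rad), and the fan lever is past 0.85 rad (all of step 1 and all of step 3 and value of joint fan_switch above 0.85 rad and velocity of joint timer below 0.05 rad/s and linear speed of each of pail1, pail2, pail3, pail4 below 0.05 m/s); the robot touches nothing.
It fails at once if a bystander on the bench is moved more than 50 mm (distance of any of phone, ink_pad, tape_dispenser, ink_jar, tea_mug from where it was at the start of the episode above 0.05 m).
Of pail1, pail2, pail3, pail4 only 2 to 4 are there at a start; the rules pass over those that are not, and their reading is None.
At some moment in a run one of pail1, pail2, pail3, pail4 may be knocked a few centimetres aside while the robot is not near it.
It also fails if it takes over 210 s, if anything falls off the work surface, if the arm or the gripper's body presses on something with over 40 N, if the wrist force passes 120 N, or if a joint passes its speed limit or range.

## Robot

A 7-joint arm with a two-finger parallel gripper is mounted at the origin on the work surface. World frame = base frame: x ahead of the robot, y to its left, z up, the work surface at z = 0. Lengths are in m, angles in rad, forces in N, time in s.
With the tool pointing down it reaches from about 0.425 to 0.95 m from the base axis. Payload 4.7 kg.
Tool frame: the origin (TCP) lies midway between the tips of the shut fingers; the grasp point (between the pads) lies 19 mm behind it; z points along the fingers, x is the direction in which the jaws open and shut, and the axes are right-handed (so a half turn about z gives the same grasp; the last joint's range is limited). The gripper opens to 87 mm and grips with 3 to 60 N. Pads are 19 mm wide; open, the fingers measure 117 mm over their backs; the gripper's body (75 mm by 190 mm) begins 51 mm behind the grasp point.
Start: joints at [1.302, 0.469, -0.049, 1.532, 0.024, 1.141, -0.082], TCP at [0.16, -0.656, 0.223] pointing down, gripper open.
Joint ranges: [-2.59, 2.59], [-0.33, 1.99], [-1.39, 1.29], [0.1, 2.45], [-1.04, 4.18], [0.21, 1.99], [-2.66, 2.66]. Speed limits (rad/s): [2.57, 2.57, 3.14, 3.14, 3.14, 3.14, 3.14].

## Interface

Orientations are given as a unit quaternion [x, y, z, w].
In Python, from bench import ctrl gives the robot as it stands.
- The arm moves only by the shell command python3 -m pendant 'ROWS' [FORCE]. ROWS is JSON, a list of rows, each a list of 7 numbers: the shift along the tool's x, y, z in cm, then the turn, a rotation vector about the tool's x, y, z in rad, then the opening, from 0 (shut) to 1 (fully open). In form: [[tx, ty, tz, ax, ay, az, gripper], ...]. A call has 1 to 20 rows; each row shifts and turns the commanded pose from where the row before left it, along the tool's axes as they then stand; what a row does not reach is not made up. A row lasts 1/8 s, in which the tool goes at most 62.5 mm and 10.7 degrees, less where a joint would pass 70% of its speed; a pose out of reach is approached as far as the arm can. A call is refused whole if a number of a shift passes 6.25 or a number of a turn 0.188, either way. A call with a gripper value outside its range is refused whole. The fingers move at their own pace and stop on an object; FORCE is the grip in N (left out, the last holds). Time passes only in rows, so rows that do not move let the fingers close. It gives the time, the measured TCP pose, the force and the opening at its end, in the units of the state.
- ctrl.get_obs(): the state, without advancing time (a new reading comes with each control period).
- ctrl.read_camera(name): name is "side" or "top" or "wrist"; returns the picture (420x560x3 uint8, red, green, blue); there is no depth.
- ctrl.camera_model(name): a dict with "fx", "fy", "cx", "cy" (pixels), "R" (3x3) and "t" (3): a world point X has camera coordinates R X + t. Camera axes: x right, y down, z forward; pixel columns grow to the right and rows downward; lengths in m; the calibration is good to about 2 mm. A picture is of the moment at which its call begins: read the wrist's pose just before it. camera_model takes no time and is no camera call; for the wrist camera it gives the pose at the moment of the call.
- ctrl.sign_off(): hands the job in, once; it reports no verdict.
The state is a dict: "t": time; "q": joint angles; "dq": joint speeds; "joint_torque": joint torques, N m; "tool_pos": TCP position; "eef_rot": TCP orientation; "force": force on the tool from outside, world axes, zero at the start; "wrist_torque": the same for the moment, N m; "grip_width": finger opening in m.
Only numpy, scipy, OpenCV 4.12 (cv2) and the standard library are available. Lean on these libraries where they do the work, as an engineer would, in place of code of your own. Each camera call takes 0.05 s, during which the arm holds its last target. There are 200 camera calls.

## Working session

There is one attempt and no reset: what is moved stays moved. The work goes in short steps, Python scripts to look and compute and a shell command to move; the robot and the scene stay as the last step left them, time stands still between calls to the robot, and variables do not carry over. Pictures are saved under pics/ and viewed, about 12 in all and at most 16, crops included, and the job is handed in when it is done.

```bash
mkdir -p pics; ls; python3 - <<'E'
from bench import ctrl
import cv2
for n in ("side","top"):
    cv2.imwrite(f"pics/{n}0.png",cv2.cvtColor(ctrl.read_camera(n),cv2.COLOR_RGB2BGR))
    m=ctrl.camera_model(n); print(n,m)
o=ctrl.get_obs();print(o)
E
```

```text
pics
side {'fx': 422.5543941412152, 'fy': 422.5543941412152, 'cx': 283.4653846266085, 'cy': 212.05610637390066, 'R': array([[-0.99056902, -0.13625301,  0.01442706],
       [-0.10779009,  0.70995103, -0.69595318],
       [ 0.08458321, -0.69094475, -0.71794222]]), 't': array([0.57123615, 0.16730024, 1.29305804])}
top {'fx': 539.7585809768028, 'fy': 539.7585809768028, 'cx': 277.15077826074366, 'cy': 204.02998073257808, 'R': array([[-0.04299161, -0.99906683,  0.00414652],
       [-0.97614472,  0.0411204 , -0.21319147],
       [ 0.21282202, -0.01321304, -0.97700164]]), 't': array([0.02207492, 0.57764637, 1.72967736])}
{'t': 0.1, 'q': array([ 1.30210497,  0.46939793, -0.04858689,  1.53357385,  0.02410835,
        1.14100757, -0.08231581]), 'dq': array([ 0.00099642,  0.00021645,  0.00028365, -0.0031481 ,  0.0003224 ,
        0.00158259,  0.00087563]), 'joint_torque': array([ 2.67154501e-04, -5.09170389e+01, -8.13943427e-02, -2.36826199e+01,
       -6.15211087e-02,  3.45901342e-02,  6.49397498e-05]), 'tool_pos': array([ 0.16018916, -0.6551579 ,  0.22157957]), 'eef_rot': array([ 7.86609231e-01, -6.17450489e-01, -7.30560997e-04, -5.26342369e-04]), 'force': array([-0.34175676, -1.07109902, -0.06854592]), 'wrist_torque': array([-0.03387105,  0.00717924, -0.00293107]), 'grip_width': 0.08725172540113225}
```

View pics/top0.png

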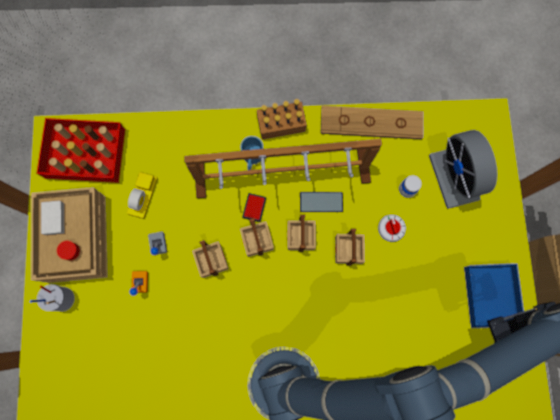

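View pics/side0.png

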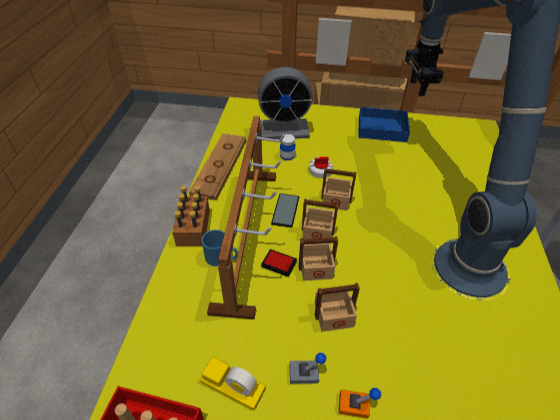

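```bash
python3 - <<'E'
import cv2
t=cv2.imread("pics/top0.png")[130:280,120:415]
cv2.imwrite("pics/topc.png",cv2.resize(t[:, 60:],None,fx=3.4,fy=3.4,interpolation=cv2.INTER_CUBIC))
s=cv2.imread("pics/side0.png")[120:410,210:390]
cv2.imwrite("pics/sidec.png",cv2.resize(s,None,fx=2.05,fy=2.05,interpolation=cv2.INTER_CUBIC))
E
```

```text
(no output)
```

View pics/topc.png

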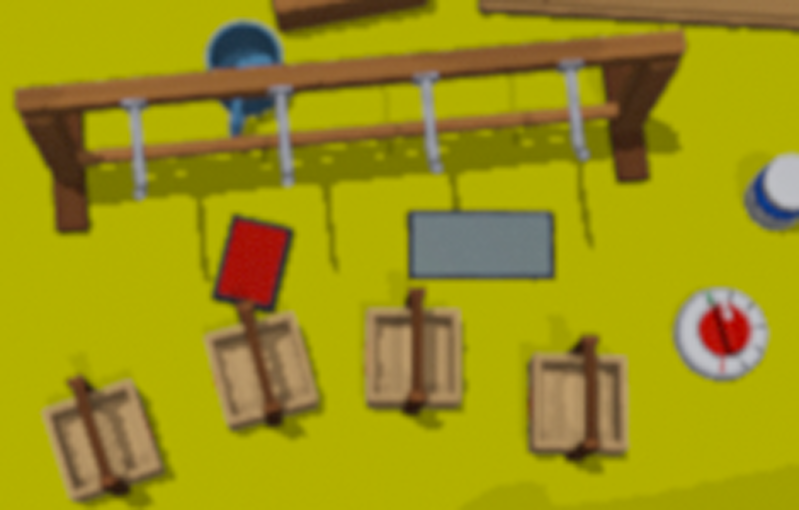

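View pics/sidec.png

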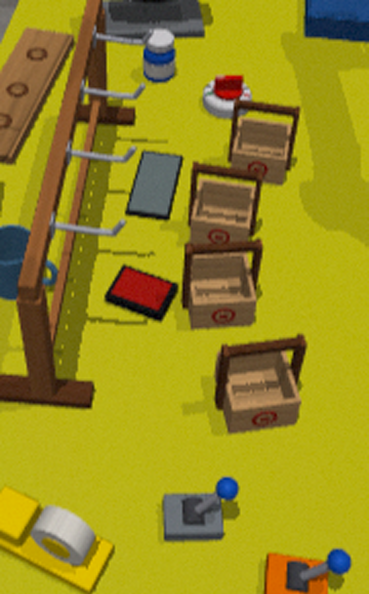

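```bash
cat > h.py <<'E'
from bench import ctrl
import numpy as np, cv2
from scipy.spatial.transform import Rotation as Rot
def ray(m,uv,z):
    d=m["R"].T@np.array([(uv[0]-m["cx"])/m["fx"],(uv[1]-m["cy"])/m["fy"],1.]); c=-m["R"].T@m["t"]
    return c+d*(z-c[2])/d[2]
def proj(m,X):
    p=m["R"]@np.asarray(X)+m["t"]; return np.array([m["fx"]*p[0]/p[2]+m["cx"],m["fy"]*p[1]/p[2]+m["cy"]])
def tri(obs):
    A=[];b=[]
    for m,uv in obs:
        d=m["R"].T@np.array([(uv[0]-m["cx"])/m["fx"],(uv[1]-m["cy"])/m["fy"],1.]);d/=np.linalg.norm(d);c=-m["R"].T@m["t"]
        P=np.eye(3)-np.outer(d,d);A.append(P);b.append(P@c)
    return np.linalg.lstsq(np.vstack(A),np.hstack(b),rcond=None)[0]
def snap(n,f,crop=None,s=1):
    m=ctrl.camera_model(n);im=cv2.cvtColor(ctrl.read_camera(n),cv2.COLOR_RGB2BGR)
    if crop: im=im[crop[1]:crop[3],crop[0]:crop[2]]
    cv2.imwrite("pics/"+f,cv2.resize(im,None,fx=s,fy=s,interpolation=cv2.INTER_CUBIC)); return m
def need(pos,yaw=None):
    """tool-frame shift (cm) to pos; yaw = desired world yaw of tool x, tool pointing down"""
    o=ctrl.get_obs();R=Rot.from_quat(o["eef_rot"]);s=R.inv().apply(np.asarray(pos)-o["tool_pos"])*100
    x=R.as_matrix()[:,0];cur=np.arctan2(x[1],x[0])
    print("t",round(o["t"],2),"tcp",o["tool_pos"].round(4),"yaw",round(cur,3),"tilt",R.as_matrix()[:,2].round(3),"shift cm",s.round(2),"grip",round(o["grip_width"],4),"F",o["force"].round(1))
    if yaw is not None:
        d=(yaw-cur+np.pi/2)%np.pi-np.pi/2; print("tool az turn (half-turn sym):",round(-d,3))
E
python3 - <<'E'
from h import *
m=ctrl.camera_model("top");s=ctrl.camera_model("side")
T=lambda p:(p[0]/3.4+180,p[1]/3.4+130)
S=lambda p:(p[0]/2.05+210,p[1]/2.05+120)
for n,a,b in [("A",(80,385),(118,488)),("B",(247,305),(272,415)),("C",(416,297),(414,405)),("D",(587,345),(582,452))]:
    p=ray(m,T(a),.131);q=ray(m,T(b),.131);d=p-q
    print(n,((p+q)/2).round(3),"len",np.linalg.norm(d).round(3),"bar ang",np.arctan2(d[1],d[0]).round(3))
for p in [(139,192),(288,181),(435,168),(583,155)]: print("hooktip",ray(m,T(p),.262).round(3))
for p,q in zip([(288,181),(435,168),(583,155)],[(123,230),(132,153),(141,91)]): print(tri([(m,T(p)),(s,S(q))]).round(3))
a=ray(m,T((20,98)),.258);b=ray(m,T((683,42)),.258);print("beam",a.round(3),b.round(3),np.arctan2(a[1]-b[1],a[0]-b[0])-np.pi/2,np.linalg.norm(a-b))
print("timer",ray(m,T((721,333)),.028).round(3))
print("ball",ray(s,S((227,488)),.088).round(3))
need([.5,0,.2])
m=ctrl.camera_model("wrist");o=ctrl.get_obs();R=Rot.from_quat(o["eef_rot"]).as_matrix()
c=-m["R"].T@m["t"];print("wristcam in tool",R.T@(c-o["tool_pos"]),"axes",(m["R"]@R).round(2),m["fx"],m["cx"])
E
```

```text
A [0.399 0.218 0.131] len 0.102 bar ang 0.333
B [0.464 0.068 0.131] len 0.106 bar ang 0.186
C [ 0.466 -0.076  0.131] len 0.101 bar ang -0.071
D [ 0.415 -0.23   0.131] len 0.1 bar ang -0.119
hooktip [0.595 0.164 0.262]
hooktip [0.599 0.034 0.262]
hooktip [ 0.606 -0.094  0.262]
hooktip [ 0.612 -0.225  0.262]
[0.626 0.037 0.103]
[ 0.632 -0.104  0.121]
[ 0.637 -0.244  0.128]
beam [0.686 0.268 0.258] [ 0.713 -0.322  0.258] 0.046436637500752775 0.5902449097989584
timer [ 0.487 -0.385  0.028]
ball [0.435 0.399 0.088]
t 0.1 tcp [ 0.1602 -0.6552  0.2216] yaw -1.331 tilt [-0.     0.002 -1.   ] shift cm [-55.57 -48.57   2.25] grip 0.0873 F [-0.3 -1.1 -0.1]
wristcam in tool [-0.00044824 -0.07497819 -0.16330555] axes [[ 1.   -0.   -0.  ]
 [ 0.    0.96 -0.27]
 [ 0.    0.27  0.96]] 292.35310406781167 277.00593769772445
```

```bash
python3 -m pendant '[[-2.86,-3.1,-0.15,0,0,0,1],[-2.86,-3.1,-0.15,0,0,0,1],[-2.86,-3.1,-0.15,0,0,0,1],[-2.86,-3.1,-0.15,0,0,0,1],[-2.86,-3.1,-0.15,0,0,0,1],[-2.86,-3.1,-0.15,0,0,0,1],[-2.86,-3.1,-0.15,0,0,0,1],[-2.86,-3.1,-0.15,0,0,0,1],[-2.86,-3.1,-0.15,0,0,0,1],[-2.86,-3.1,-0.15,0,0,0,1],[-2.86,-3.1,-0.15,0,0,0,1],[-2.86,-3.1,-0.15,0,0,0,1],[0,0,0,0,0,0.18,1],[0,0,0,0,0,0.18,1],[0,0,0,0,0,0,1],[0,0,0,0,0,0,1]]'; python3 - <<'E'
from h import *
need([.44,-.233,.24],-1.69)
m=snap("wrist","w1.png")
print(proj(m,[.415,-.23,.131]))
print(ctrl.get_obs()["q"].round(2))
E
```

```text
t: 2.1
tool_pos: [0.44, -0.2339, 0.2404]
eef_rot: [-0.664, 0.747, 0.0, -0.0]
force: [0.0, 0.8, 0.6]
grip_width: 0.0871
t 2.1 tcp [ 0.44   -0.2339  0.2404] yaw -1.689 tilt [-0.  0. -1.] shift cm [-0.09  0.01  0.04] grip 0.0871 F [0.  0.8 0.6]
tool az turn (half-turn sym): 0.001
[276.53167398 233.83633238]
[ 0.65  0.18 -0.28  1.91  0.06  1.06 -1.34]
```

View pics/w1.png

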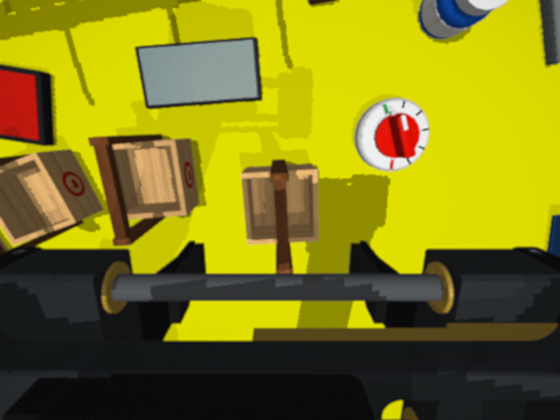

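```bash
python3 - <<'E'
from h import *
m=ctrl.camera_model("wrist")
a=ray(m,(279,163),.131);b=ray(m,(285,268),.131);d=a-b
print(a.round(4),b.round(4),np.arctan2(d[1],d[0]))
u=d/np.linalg.norm(d);print("mid",a-.053*u,"grip",a-.028*u)
print("timer centre",ray(m,(392,134),.028),"pointer",ray(m,(405,122),.063),ray(m,(397,153),.063),"green",ray(m,(386,106),.028),"red",ray(m,(393,165),.028))
need((a-.028*u)[:2].tolist()+[.115],np.arctan2(d[1],d[0])-np.pi/2)
E
```

```text
[ 0.4839 -0.2406  0.131 ] [ 0.377  -0.2343  0.131 ] -0.05878905994280876
mid [ 0.43101667 -0.23744225  0.131     ] grip [ 0.45597348 -0.23891113  0.131     ]
timer centre [ 0.49137565 -0.38342015  0.028     ] pointer [ 0.50481196 -0.384805    0.063     ] [ 0.47167999 -0.37572764  0.063     ] green [ 0.52520598 -0.37657096  0.028     ] red [ 0.45271888 -0.38425808  0.028     ]
t 2.15 tcp [ 0.44   -0.234   0.2404] yaw -1.689 tilt [-0.  0. -1.] shift cm [ 0.3  -1.64 12.54] grip 0.0869 F [-0.4  0.1 -0.5]
tool az turn (half-turn sym): -0.06
```

```bash
python3 -m pendant '[[0.3,-1.6,0,0,0,-0.06,1],[0,0,3,0,0,0,0.8],[0,0,4,0,0,0,0.7],[0,0,3.5,0,0,0,0.7],[0,0,2,0,0,0,0.7],[0,0,0,0,0,0,0.7],[0,0,0,0,0,0,0],[0,0,0,0,0,0,0],[0,0,0,0,0,0,0],[0,0,0,0,0,0,0],[0,0,-2,0,0,0,0],[0,0,0,0,0,0,0]]' 45
```

```text
t: 3.65
tool_pos: [0.4568, -0.2393, 0.1368]
eef_rot: [-0.686, 0.728, -0.002, 0.001]
force: [-0.0, -0.0, -0.5]
grip_width: 0.0089
```

```bash
python3 -m pendant '[[0,0,-3,0,0,0,0],[0,0,-4,0,0,0,0],[0,0,0,0,0,0,0],[0,0,0,0,0,0,0]]' 45; python3 - <<'E'
from h import *
snap("side","s1.png",(240,60,400,240),3)
E
```

```text
t: 4.15
tool_pos: [0.4551, -0.2387, 0.2047]
eef_rot: [-0.686, 0.728, 0.001, -0.0]
force: [0.6, -0.3, -0.0]
grip_width: 0.0004
```

View pics/s1.png

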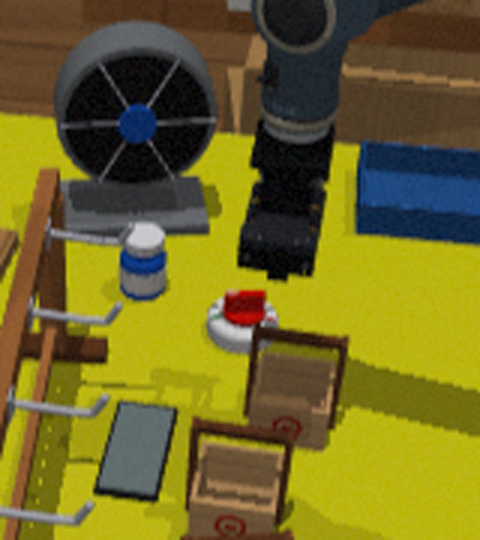

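```bash
python3 -m pendant '[[0,0,0,0,0,0,0.6],[0,0,0,0,0,0,0.6],[0,0,0,0,0,0,0.6],[0,0,2,0,0,0,0.6],[0,0,2,0,0,0,0.6],[0,0,2,0,0,0,0.6],[0,0,2,0,0,0,0.6],[0,0,1,0,0,0,0.6],[0,0,0,0,0,0,0],[0,0,0,0,0,0,0],[0,0,0,0,0,0,0],[0,0,0,0,0,0,0],[0,0,0,0,0,0,0],[0,0,0,0,0,0,0],[0,0,0,0,0,0,0],[0,0,0,0,0,0,0]]' 45
```

```text
t: 6.2
tool_pos: [0.4559, -0.2387, 0.1157]
eef_rot: [-0.686, 0.728, -0.0, 0.0]
force: [-0.4, 1.7, 1.9]
grip_width: 0.0116
```

```bash
python3 -m pendant '[[0,0,-2,0,0,0,0],[0,0,-4,0,0,0,0],[0,0,-4,0,0,0,0],[0,0,-4,0,0,0,0],[0,0,-2,0,0,0,0],[0,0,0,0,0,-0.1,0],[0,0,0,0,0,-0.186,0],[0,0,0,0,0,-0.186,0],[0,0,0,0,0,-0.186,0],[0,0,0,0,0,-0.186,0],[0,0,0,0,0,-0.186,0],[0,0,0,0,0,-0.186,0],[0,0,0,0,0,-0.186,0],[0,0,0,0,0,-0.186,0],[0,0,0,0,0,-0.186,0],[0,0,0,0,0,-0.086,0],[0,0,0,0,0,0,0]]' 45;python3 - <<'E'
from h import *
need([.633,-.199,.2757],.046)
snap("side","s2.png",(220,60,400,240),3)
m=snap("wrist","w2.png")
for y,x in((-.224,.634),(-.094,.628)): print(proj(m,[x,y,.25]), proj(m,[x-.0185,y,.264]))
E
```

```text
t: 8.32
tool_pos: [0.4552, -0.239, 0.2749]
eef_rot: [0.994, 0.114, -0.001, -0.0]
force: [-0.3, -0.6, -1.1]
grip_width: 0.0112
t 8.32 tcp [ 0.4552 -0.239   0.2749] yaw 0.228 tilt [-0.001  0.    -1.   ] shift cm [18.22  0.12 -0.1 ] grip 0.0112 F [-0.3 -0.6 -1.1]
tool az turn (half-turn sym): 0.182
[525.52037501 275.80273541] [517.02417641 280.31247278]
[614.92431516  81.28543502] [612.76703262  68.9395218 ]
```

View pics/w2.png

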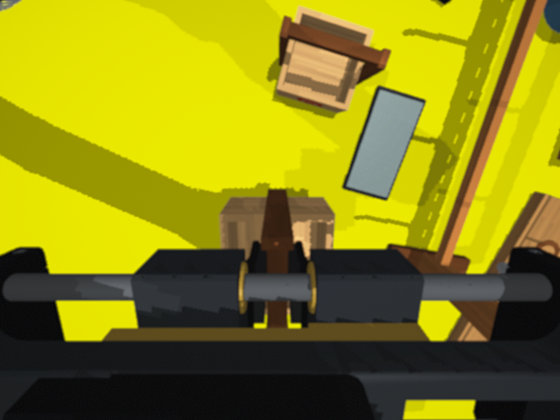

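View pics/s2.png

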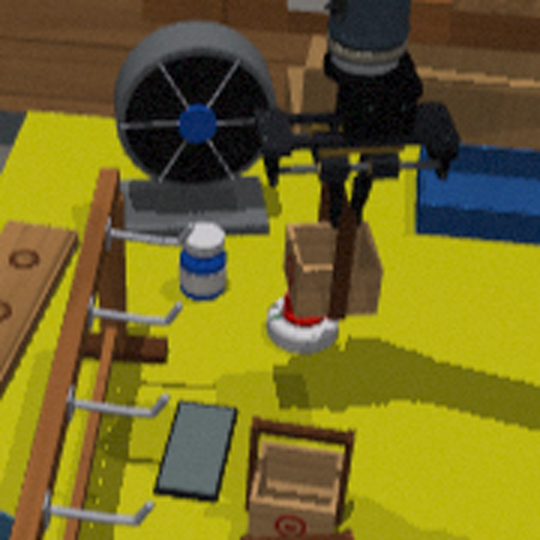

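```bash
python3 - <<'E'
from h import *
m=ctrl.camera_model("top");s=ctrl.camera_model("side")
T=lambda p:(p[0]/3.4+180,p[1]/3.4+130)
S=lambda p:(p[0]/2.05+210,p[1]/2.05+120)
S2=lambda p:(p[0]/3+220,p[1]/3+60)
for p,q in zip([(139,192),(288,181),(435,168),(583,155)],[S2((149,508)),S2((165,400)),S2((178,310)),S2((188,230))]): print(tri([(m,T(p)),(s,q)]).round(3),ray(s,q,.262).round(3))
E
```

```text
[0.594 0.165 0.256] [0.591 0.171 0.262]
[0.6   0.034 0.256] [0.598 0.042 0.262]
[ 0.607 -0.095  0.254] [ 0.604 -0.084  0.262]
[ 0.614 -0.226  0.253] [ 0.612 -0.214  0.262]
```

```bash
python3 -m pendant '[[0,0,0,0,0,0.182,0],[1.5,-0.3,0,0,0,0,0],[3,-0.5,0,0,0,0,0],[4,-0.6,0,0,0,0,0],[4,-0.6,0,0,0,0,0],[3,-0.5,0,0,0,0,0],[2.4,-0.4,0,0,0,0,0],[1,-0.1,0,0,0,0,0],[0,0,0,0,0,0,0],[0,0,0.8,0,0,0,0],[0,0,0.8,0,0,0,0],[0,0,0.8,0,0,0,0],[0,0,0.6,0,0,0,0],[0,0,0.3,0,0,0,0],[0,0,0,0,0,0,0]]' 45;python3 - <<'E'
from h import *
need([.642,-.2,.241],.046)
snap("side","s3.png",(220,60,400,240),3)
E
```

```text
t: 10.3
tool_pos: [0.643, -0.2, 0.2424]
eef_rot: [1.0, 0.024, -0.0, -0.0]
force: [-0.1, 0.1, -1.4]
grip_width: 0.0117
t 10.3 tcp [ 0.643  -0.2     0.2424] yaw 0.047 tilt [-0.  0. -1.] shift cm [-0.1  -0.01  0.14] grip 0.0117 F [-0.1  0.1 -1.4]
tool az turn (half-turn sym): 0.001
```

View pics/s3.png

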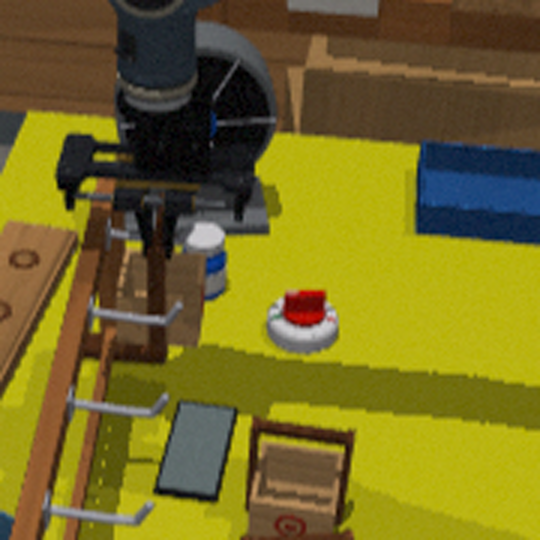

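```bash
python3 -m pendant '[[0,0,0.3,0,0,0,0],[0,0,0,0,0,0,0.4],[0,0,0,0,0,0,0.4],[0,0,0,0,0,0,0.4],[0,0,0,0,0,0,0.4],[0,0,-1,0,0,0,0.4],[0,0,-3,0,0,0,0.4],[0,0,-4,0,0,0,0.4],[-3.64,-2.63,0,0,0,0,0.6],[-3.64,-2.63,0,0,0,0,0.6],[-3.64,-2.63,0,0,0,0,0.6],[-3.64,-2.63,0,0,0,0,0.6],[-3.64,-2.63,0,0,0,0,0.6]]';python3 -m pendant '[[0,0,0,0,0,0.183,0.6],[0,0,0,0,0,0.183,0.6],[0,0,0,0,0,0.183,0.6],[0,0,1,0,0,0.183,0.6],[0,0,1,0,0,0.183,0.6],[0,0,1,0,0,0.183,0.6],[0,0,1,0,0,0.183,0.6],[0,0,1,0,0,0.183,0.6],[0,0,2,0,0,0.183,0.6],[0,0,0,0,0,0,0.6]]'
cat >> h.py <<'E'
def bar(f=None,zt=.131):
    m=ctrl.camera_model("wrist");im=ctrl.read_camera("wrist");o=ctrl.get_obs()
    if f: cv2.imwrite("pics/"+f,cv2.cvtColor(im,cv2.COLOR_RGB2BGR))
    h=cv2.cvtColor(im,cv2.COLOR_RGB2HSV);H,S,V=[h[...,i].astype(int) for i in range(3)]
    k=((H<16)&(S>100)&(V<130)&(V>35)).astype(np.uint8)
    k=cv2.morphologyEx(k,cv2.MORPH_OPEN,np.ones((3,3),np.uint8))
    n,l,st,c=cv2.connectedComponentsWithStats(k)
    for i in range(1,n):
        if st[i,4]<300: continue
        p=np.argwhere(l==i)[:,::-1].astype(np.float32)
        W=np.array([ray(m,q,zt)[:2] for q in p[::3]],np.float32)
        (cx,cy),(w,hh),a=cv2.minAreaRect(W)
        vx,vy,x0,y0=cv2.fitLine(W,cv2.DIST_HUBER,0,.01,.01).ravel();u=np.array([vx,vy])*np.sign(vx)
        s=(W-[x0,y0])@u
        print(i,"px",st[i].tolist(),"rect",round(float(max(w,hh)),3),round(float(min(w,hh)),3),"ends",(np.array([x0,y0])+u*s.max()).round(3),(np.array([x0,y0])+u*s.min()).round(3),"ang",round(float(np.arctan2(u[1],u[0])),3))
E
python3 - <<'E'
from h import *
need([.455,-.077,.24],-1.6)
bar("w3.png")
snap("side","s4.png",(220,60,400,240),3)
E
```

```text
t: 11.98
tool_pos: [0.4541, -0.0762, 0.3204]
eef_rot: [1.0, 0.024, 0.001, 0.0]
force: [0.3, -0.0, 0.6]
grip_width: 0.0522
t: 13.22
tool_pos: [0.4544, -0.077, 0.2491]
eef_rot: [-0.698, 0.716, 0.001, -0.001]
force: [-0.9, 0.3, -0.2]
grip_width: 0.0521
t 13.22 tcp [ 0.4544 -0.077   0.2491] yaw -1.597 tilt [-0.002  0.    -1.   ] shift cm [-0.   -0.06  0.91] grip 0.0521 F [-0.9  0.3 -0.2]
tool az turn (half-turn sym): 0.003
1 px [0, 0, 22, 60, 856] rect 0.046 0.018 ends [0.638 0.146] [0.593 0.152] ang -0.134
2 px [444, 17, 54, 18, 560] rect 0.044 0.01 ends [ 0.612 -0.266] [ 0.605 -0.222] ang -1.412
3 px [270, 133, 18, 104, 1129] rect 0.102 0.014 ends [ 0.525 -0.081] [ 0.423 -0.074] ang -0.069
4 px [517, 136, 16, 40, 551] rect 0.039 0.012 ends [ 0.517 -0.308] [ 0.479 -0.317] ang 0.232
5 px [106, 141, 72, 103, 1864] rect 0.102 0.05 ends [0.518 0.077] [0.419 0.053] ang 0.236
8 px [77, 206, 22, 25, 383] rect 0.025 0.021 ends [0.46  0.115] [0.435 0.113] ang 0.088
```

View pics/w3.png

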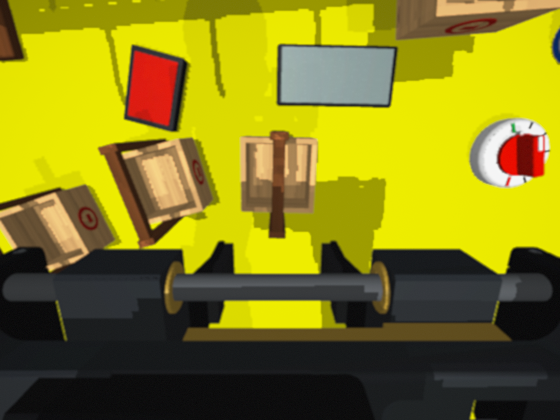

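```bash
python3 -m pendant '[[0.1,-4.4,0,0,0,0.043,0.6],[0,0,3,0,0,0,0.6],[0,0,4,0,0,0,0.6],[0,0,4,0,0,0,0.6],[0,0,2.4,0,0,0,0.6],[0,0,0,0,0,0,0.6],[0,0,0,0,0,0,0],[0,0,0,0,0,0,0],[0,0,0,0,0,0,0],[0,0,0,0,0,0,0],[0,0,0,0,0,0,0],[0,0,0,0,0,0,0],[0,0,0,0,0,0,0],[0,0,0,0,0,0,0]]' 45
```

```text
t: 15.08
tool_pos: [0.4991, -0.0795, 0.1157]
eef_rot: [-0.681, 0.732, -0.0, -0.0]
force: [-1.3, 0.7, 4.0]
grip_width: 0.0113
```

```bash
python3 -m pendant '[[0,0,-2,0,0,0,0],[0,0,-4,0,0,0,0],[0,0,-4,0,0,0,0],[0,0,-4,0,0,0,0],[0,0,-2,0,0,0,0],[0,0,0,0,0,-0.1,0],[0,0,0,0,0,-0.186,0],[0,0,0,0,0,-0.186,0],[0,0,0,0,0,-0.186,0],[0,0,0,0,0,-0.186,0],[0,0,0,0,0,-0.186,0],[0,0,0,0,0,-0.186,0],[0,0,0,0,0,-0.186,0],[0,0,0,0,0,-0.186,0],[0,0,0,0,0,-0.098,0],[0,0,0,0,0,0,0]]' 45;python3 - <<'E'
from h import *
need([.635,-.069,.2757],.046)
E
```

```text
t: 17.08
tool_pos: [0.4988, -0.0795, 0.2749]
eef_rot: [1.0, 0.021, -0.0, -0.0]
force: [-1.1, -0.5, -2.2]
grip_width: 0.0116
t 17.07 tcp [ 0.4988 -0.0795  0.2749] yaw 0.042 tilt [-0.001  0.    -1.   ] shift cm [13.66 -0.48 -0.1 ] grip 0.0116 F [-1.1 -0.5 -2.2]
tool az turn (half-turn sym): -0.004
```

```bash
python3 -m pendant '[[1.5,0,0,0,0,0,0],[3,-0.1,0,0,0,0,0],[3.5,-0.2,0,0,0,0,0],[3,-0.1,0,0,0,0,0],[2,-0.1,0,0,0,0,0],[0.66,0,0,0,0,0,0],[0,0,0,0,0,0,0],[0,0,0.8,0,0,0,0],[0,0,0.8,0,0,0,0],[0,0,0.8,0,0,0,0],[0,0,0.6,0,0,0,0],[0,0,0.5,0,0,0,0],[0,0,0,0,0,0,0],[0,0,0,0,0,0,0.4],[0,0,0,0,0,0,0.4],[0,0,0,0,0,0,0.4],[0,0,0,0,0,0,0.4],[0,0,-1,0,0,0,0.4],[0,0,-3,0,0,0,0.4],[0,0,-4,0,0,0,0.4]]' 45; python3 -m pendant '[[-3.59,-2.77,0,0,0,0,0.6],[-3.59,-2.77,0,0,0,0,0.6],[-3.59,-2.77,0,0,0,0,0.6],[-3.59,-2.77,0,0,0,0,0.6],[-3.59,-2.77,0,0,0,0,0.6],[0,0,0,0,0,0.178,0.6],[0,0,0,0,0,0.178,0.6],[0,0,1,0,0,0.178,0.6],[0,0,1,0,0,0.178,0.6],[0,0,1,0,0,0.178,0.6],[0,0,1,0,0,0.178,0.6],[0,0,1,0,0,0.178,0.6],[0,0,2,0,0,0.178,0.6],[0,0,0,0,0,0,0.6]]';python3 - <<'E'
from h import *
need([.45,.062,.115],-1.38)
bar("w4.png")
snap("side","s5.png",(180,60,360,240),3)
E
```

```text
t: 19.58
tool_pos: [0.6349, -0.0687, 0.3213]
eef_rot: [1.0, 0.022, -0.001, -0.0]
force: [1.2, -0.1, -0.5]
grip_width: 0.0344
t: 21.32
tool_pos: [0.4493, 0.0621, 0.2502]
eef_rot: [0.772, -0.636, -0.001, 0.001]
force: [0.4, -0.2, 0.1]
grip_width: 0.0522
t 21.32 tcp [0.4493 0.0621 0.2502] yaw -1.378 tilt [-0.002 -0.    -1.   ] shift cm [ 0.02 -0.09 13.52] grip 0.0522 F [ 0.4 -0.2  0.1]
tool az turn (half-turn sym): 0.002
1 px [131, 0, 31, 17, 461] rect 0.026 0.012 ends [0.6   0.191] [0.596 0.216] ang -1.433
2 px [436, 0, 64, 33, 1061] rect 0.054 0.019 ends [ 0.661 -0.084] [ 0.632 -0.038] ang -0.996
3 px [476, 77, 52, 13, 505] rect 0.046 0.01 ends [ 0.603 -0.135] [ 0.596 -0.089] ang -1.422
4 px [262, 132, 20, 105, 1272] rect 0.103 0.015 ends [0.519 0.082] [0.418 0.059] ang 0.223
5 px [94, 156, 63, 94, 1542] rect 0.109 0.052 ends [0.471 0.229] [0.372 0.218] ang 0.119
7 px [0, 182, 9, 46, 342] rect 0.048 0.008 ends [0.422 0.33 ] [0.374 0.332] ang -0.042
```

View pics/s5.png

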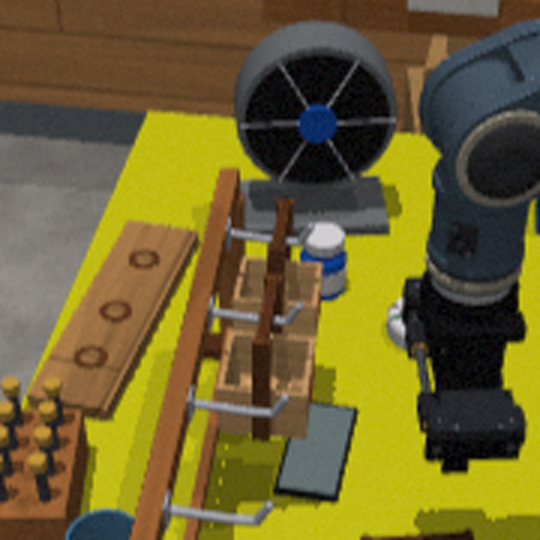

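```bash
python3 -m pendant '[[-0.5,-4.5,0,0,0,-0.03,0.6],[0,0,3,0,0,0,0.6],[0,0,4,0,0,0,0.6],[0,0,4,0,0,0,0.6],[0,0,2.5,0,0,0,0.6],[0,0,0,0,0,0,0.6],[0,0,0,0,0,0,0],[0,0,0,0,0,0,0],[0,0,0,0,0,0,0],[0,0,0,0,0,0,0],[0,0,0,0,0,0,0],[0,0,0,0,0,0,0],[0,0,0,0,0,0,0],[0,0,0,0,0,0,0]]' 45
python3 -m pendant '[[0,0,-2,0,0,0,0],[0,0,-4,0,0,0,0],[0,0,-4,0,0,0,0],[0,0,-4,0,0,0,0],[0,0,-2,0,0,0,0],[0,0,0,0,0,-0.1,0],[0,0,0,0,0,-0.186,0],[0,0,0,0,0,-0.186,0],[0,0,0,0,0,-0.186,0],[0,0,0,0,0,-0.186,0],[0,0,0,0,0,-0.186,0],[0,0,0,0,0,-0.186,0],[0,0,0,0,0,-0.186,0],[0,0,0,0,0,0,0],[0,0,0,0,0,0,0]]' 45;python3 - <<'E'
from h import *
need([.629,.06,.2757],.046)
E
```

```text
t: 23.18
tool_pos: [0.4935, 0.0756, 0.1156]
eef_rot: [0.78, -0.625, 0.0, -0.0]
force: [0.1, 0.3, 1.4]
grip_width: 0.0116
t: 25.05
tool_pos: [0.4931, 0.0752, 0.2753]
eef_rot: [1.0, 0.024, -0.0, 0.0]
force: [-0.1, 0.1, -0.7]
grip_width: 0.0111
t 25.05 tcp [0.4931 0.0752 0.2753] yaw 0.048 tilt [-0.001 -0.    -1.   ] shift cm [13.51  2.17 -0.05] grip 0.0111 F [-0.1  0.1 -0.7]
tool az turn (half-turn sym): 0.002
```

```bash
python3 -m pendant '[[1.5,0.3,0,0,0,0,0],[3,0.5,0,0,0,0,0],[3.5,0.5,0,0,0,0,0],[3,0.5,0,0,0,0,0],[2,0.3,0,0,0,0,0],[0.5,0.1,0,0,0,0,0],[0,0,0,0,0,0,0],[0,0,0.8,0,0,0,0],[0,0,0.8,0,0,0,0],[0,0,0.8,0,0,0,0],[0,0,0.7,0,0,0,0],[0,0,0.5,0,0,0,0],[0,0,0,0,0,0,0],[0,0,0,0,0,0,0.4],[0,0,0,0,0,0,0.4],[0,0,0,0,0,0,0.4],[0,0,0,0,0,0,0.4],[0,0,-1,0,0,0,0.4],[0,0,-3,0,0,0,0.4],[0,0,-4,0,0,0,0.4]]' 45; python3 -m pendant '[[-3.69,-2.81,0,0,0,0,0.6],[-3.69,-2.81,0,0,0,0,0.6],[-3.69,-2.81,0,0,0,0,0.6],[-3.69,-2.81,0,0,0,0,0.6],[-3.69,-2.81,0,0,0,0,0.6],[-3.69,-2.81,0,0,0,0,0.6],[0,0,0,0,0,0.181,0.6],[0,0,1,0,0,0.181,0.6],[0,0,1,0,0,0.181,0.6],[0,0,1,0,0,0.181,0.6],[0,0,1,0,0,0.181,0.6],[0,0,1,0,0,0.181,0.6],[0,0,2,0,0,0.181,0.6],[0,0,0,0,0,0,0.6]]';python3 - <<'E'
from h import *
need([.40,.218,.115],-1.22)
bar("w5.png")
E
```

```text
t: 27.55
tool_pos: [0.6289, 0.0602, 0.3203]
eef_rot: [1.0, 0.026, -0.001, 0.0]
force: [0.3, -0.1, -0.3]
grip_width: 0.0346
t: 29.3
tool_pos: [0.3988, 0.2173, 0.2492]
eef_rot: [0.822, -0.57, -0.0, 0.001]
force: [-0.6, -0.2, 0.6]
grip_width: 0.052
t 29.3 tcp [0.3988 0.2173 0.2492] yaw -1.213 tilt [-0.002 -0.001 -1.   ] shift cm [-0.03 -0.16 13.42] grip 0.052 F [-0.6 -0.2  0.6]
tool az turn (half-turn sym): 0.007
2 px [512, 0, 48, 23, 667] rect 0.036 0.016 ends [0.646 0.06 ] [0.625 0.091] ang -0.97
3 px [445, 61, 27, 43, 504] rect 0.034 0.018 ends [0.576 0.108] [0.544 0.107] ang 0.025
7 px [263, 141, 22, 106, 1246] rect 0.106 0.017 ends [0.458 0.242] [0.357 0.21 ] ang 0.302
```

```bash
python3 -m pendant '[[-0.4,-3.6,0,0,0,0.054,0.6],[0,0,3,0,0,0,0.6],[0,0,4,0,0,0,0.6],[0,0,4,0,0,0,0.6],[0,0,2.4,0,0,0,0.6],[0,0,0,0,0,0,0.6],[0,0,0,0,0,0,0],[0,0,0,0,0,0,0],[0,0,0,0,0,0,0],[0,0,0,0,0,0,0],[0,0,0,0,0,0,0],[0,0,0,0,0,0,0],[0,0,0,0,0,0,0],[0,0,0,0,0,0,0]]' 45
python3 -m pendant '[[0,0,-2,0,0,0,0],[0,0,-4,0,0,0,0],[0,0,-4,0,0,0,0],[0,0,-4,0,0,0,0],[0,0,-2,0,0,0,0],[0,0,0,0,0,-0.1,0],[0,0,0,0,0,-0.186,0],[0,0,0,0,0,-0.186,0],[0,0,0,0,0,-0.186,0],[0,0,0,0,0,-0.186,0],[0,0,0,0,0,-0.186,0],[0,0,0,0,0,-0.186,0],[0,0,0,0,0,-0.1,0],[0,0,0,0,0,0,0],[0,0,0,0,0,0,0]]' 45;python3 - <<'E'
from h import *
need([.623,.191,.2757],.046)
E
```

```text
t: 31.1
tool_pos: [0.432, 0.2337, 0.1157]
eef_rot: [0.805, -0.593, 0.0, 0.0]
force: [-0.8, -1.3, 3.6]
grip_width: 0.0116
t: 32.98
tool_pos: [0.4317, 0.2335, 0.2752]
eef_rot: [1.0, 0.022, -0.0, 0.0]
force: [0.8, -0.4, -1.2]
grip_width: 0.0112
t 32.98 tcp [0.4317 0.2335 0.2752] yaw 0.045 tilt [-0. -0. -1.] shift cm [18.92  5.1  -0.06] grip 0.0112 F [ 0.8 -0.4 -1.2]
tool az turn (half-turn sym): -0.001
```

```bash
python3 -m pendant '[[2,1,0,0,0,0,0],[3.5,1.2,0,0,0,0,0],[4,1.2,0,0,0,0,0],[4,1,0,0,0,0,0],[3,0.5,0,0,0,0,0],[2,0.2,0,0,0,0,0],[0.4,0,0,0,0,0,0],[0,0,0,0,0,0,0],[0,0,0.8,0,0,0,0],[0,0,0.8,0,0,0,0],[0,0,0.8,0,0,0,0],[0,0,0.7,0,0,0,0],[0,0,0.5,0,0,0,0],[0,0,0,0,0,0,0],[0,0,0,0,0,0,0.4],[0,0,0,0,0,0,0.4],[0,0,0,0,0,0,0.4],[0,0,0,0,0,0,0.4],[0,0,-1,0,0,0,0.4],[0,0,-3,0,0,0,0.4]]' 45; python3 -m pendant '[[0,0,-4,0,0,0,0.4],[-4,0,0,0,0,0,0.4],[-4,1,0,0,0,0,0.4],[-4,3,0,0,0,0,0.4],[-1,5,0,0,0,0,0.4],[-1,5,0,0,0,0,0.4],[0,5,0,0,0,0,0.4],[0,5,0,0,0,0,0.5],[0,5,0,0,0,0,0.5],[0,5,0,0,0,0,0.5],[0,5,0,0,0,0,0.5],[0,5,0,0,0,0,0.5],[0,5,0,0,0,0,0.5],[0,5,0,0,0,0,0.5],[0,0,0,0,0,0,0.5]]';python3 - <<'E'
from h import *
need([.491,-.384,.15],None)
snap("side","s6.png",(180,60,380,260),3)
snap("wrist","w6.png")
E
```

```text
t: 35.48
tool_pos: [0.6225, 0.1908, 0.279]
eef_rot: [1.0, 0.023, -0.001, 0.001]
force: [0.7, -0.7, -0.2]
grip_width: 0.0346
t: 37.35
tool_pos: [0.5069, -0.3598, 0.3189]
eef_rot: [1.0, 0.019, -0.0, 0.0]
force: [-0.0, 0.7, 0.1]
grip_width: 0.0437
t 37.35 tcp [ 0.5069 -0.3598  0.3189] yaw 0.038 tilt [-0. -0. -1.] shift cm [-1.68  2.36 16.89] grip 0.0437 F [-0.   0.7  0.1]
```

View pics/s6.png

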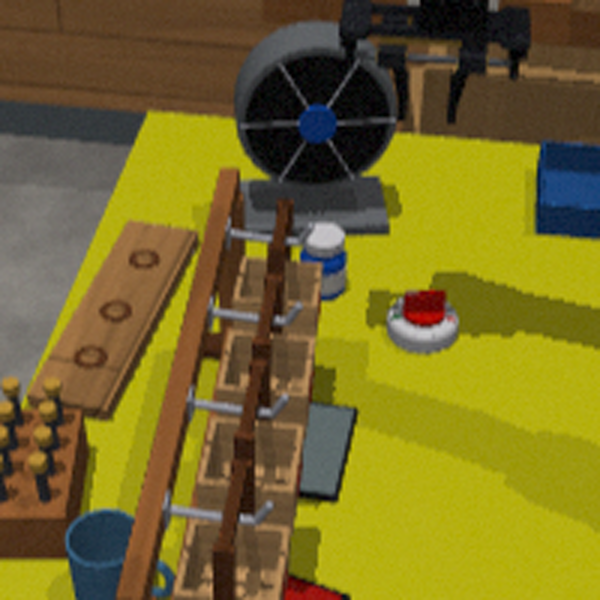

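View pics/w6.png

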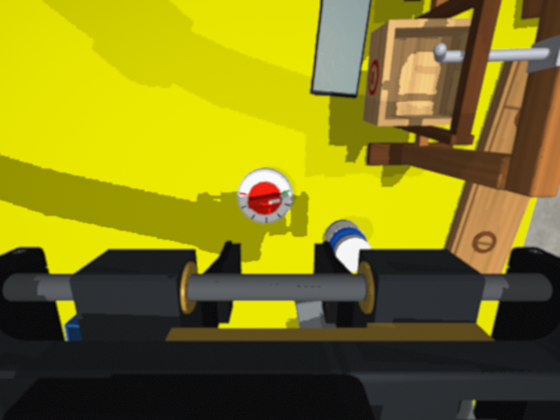

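```bash
python3 -m pendant '[[-0.9,3,4,0,0,0,0.5],[-0.9,3,4.5,0,0,0,0.5],[0,1.3,4.5,0,0,0,0.5],[0,0,4,0,0,0,0.5],[0,0,0,0,0,0,0.5],[0,0,0,0,0,0,0.5]]';python3 - <<'E'
from h import *
need([.491,-.384,.15])
p=proj(ctrl.camera_model("wrist"),[.491,-.384,.028]);x,y=int(p[0])-70,max(int(p[1])-70,0);print(p,x,y)
m=snap("wrist","w7.png",(x,y,x+140,y+140),4)
np.save("m7.npy",m,allow_pickle=True)
E
```

```text
t: 38.2
tool_pos: [0.4952, -0.4274, 0.1521]
eef_rot: [1.0, 0.024, 0.002, 0.001]
force: [0.3, -0.5, 0.8]
grip_width: 0.0437
t 38.2 tcp [ 0.4952 -0.4274  0.1521] yaw 0.048 tilt [ 0.003 -0.002 -1.   ] shift cm [-0.21 -4.35  0.2 ] grip 0.0437 F [ 0.3 -0.5  0.8]
[274.27490052 162.41065443] 204 92
```

View pics/w7.png

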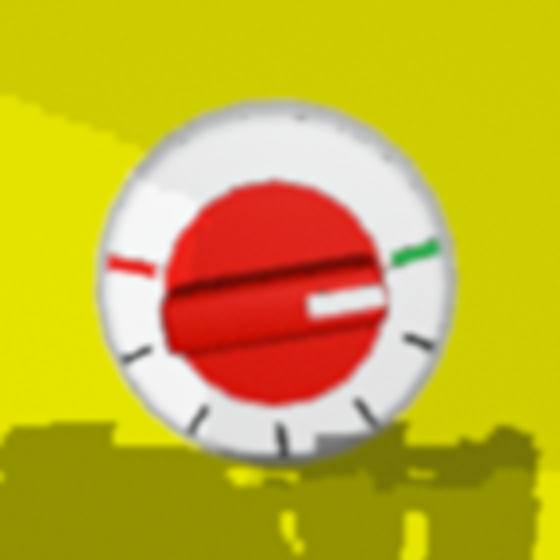

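```bash
python3 - <<'E'
from h import *
from scipy.optimize import least_squares
m=np.load("m7.npy",allow_pickle=True).item()
P=lambda p,z:ray(m,(p[0]/4+204,p[1]/4+92),z)[:2]
t=np.array([P(p,.028) for p in [(417,252),(420,342),(366,412),(283,440),(200,420),(137,354),(131,266)]])
f=lambda v:np.concatenate([v[:2]+v[3]*np.array([np.cos(v[2]-.6*i),np.sin(v[2]-.6*i)])-t[i] for i in range(7)])
r=least_squares(f,[.491,-.384,.3,.036]);print("centre,green ang,r",r.x.round(4),"res",np.abs(r.fun).max())
a,b=P((386,297),.063),P((310,305),.063);c,d=P((378,287),.063),P((168,322),.063)
e,g=P((385,318),.063),P((172,353),.063)
for u,v in((a,b),(c,d),(e,g)):
    w=u-v;ang=np.arctan2(w[1],w[0]);print(u.round(4),v.round(4),"ang",ang.round(3),"dial",(r.x[2]-ang).round(3))
need([*r.x[:2],.037])
E
```

```text
centre,green ang,r [ 0.4899 -0.3871  0.3245  0.0367] res 0.001162842934749997
[ 0.5137 -0.3823] [ 0.4975 -0.3848] ang 0.152 dial 0.172
[ 0.5118 -0.3802] [ 0.467  -0.3899] ang 0.212 dial 0.112
[ 0.5138 -0.3868] [ 0.468  -0.3966] ang 0.211 dial 0.113
t 38.25 tcp [ 0.4953 -0.4277  0.1525] yaw 0.048 tilt [ 0.004 -0.002 -1.   ] shift cm [-0.39 -4.11 11.54] grip 0.0436 F [ 0.1  0.2 -0.3]
```

```bash
python3 -m pendant '[[-0.4,-4.1,0,0,0,0,0.5],[0,0,0,0,0,-0.186,0.5],[0,0,0,0,0,-0.186,0.5],[0,0,0,0,0,-0.186,0.5],[0,0,0,0,0,-0.186,0.5],[0,0,0,0,0,-0.186,0.5],[0,0,0,0,0,-0.186,0.5],[0,0,0,0,0,-0.186,0.5],[0,0,0,0,0,-0.186,0.5],[0,0,0,0,0,-0.186,0.5],[0,0,0,0,0,-0.05,0.5],[0,0,0,0,0,0,0.5],[0,0,0,0,0,0,0.5]]';python3 - <<'E'
from h import *
need([.490,-.387,.037],.2+np.pi/2)
print(ctrl.get_obs()["q"].round(2))
E
```

```text
t: 39.88
tool_pos: [0.488, -0.3876, 0.1508]
eef_rot: [0.634, 0.774, -0.0, 0.001]
force: [0.6, 0.2, -0.2]
grip_width: 0.0435
t 39.88 tcp [ 0.488  -0.3876  0.1508] yaw 1.769 tilt [ 0.001 -0.002 -1.   ] shift cm [ 0.04  0.2  11.38] grip 0.0435 F [ 0.6  0.2 -0.2]
tool az turn (half-turn sym): -0.002
[ 1.39  0.81 -1.25  1.69  0.81  1.25  1.72]
```

```bash
python3 -m pendant '[[0,0.2,4,0,0,0,0.5],[0,0,4,0,0,0,0.5],[0,0,2.4,0,0,0,0.5],[0,0,1,0,0,0,0.5],[0,0,0,0,0,0,0.5],[0,0,0,0,0,0,0],[0,0,0,0,0,0,0],[0,0,0,0,0,0,0],[0,0,0,0,0,0,0],[0,0,0,0,0,0,0],[0,0,0,0,0,0,0],[0,0,0,0,0,0,0]]' 40;python3 - <<'E'
from h import *
need([.490,-.387,.037],.2+np.pi/2)
print(ctrl.get_obs()["q"].round(2))
E
```

```text
t: 41.38
tool_pos: [0.4896, -0.3867, 0.0359]
eef_rot: [0.633, 0.774, 0.0, -0.0]
force: [-2.0, 0.9, 4.9]
grip_width: 0.0134
t 41.38 tcp [ 0.4896 -0.3867  0.0359] yaw 1.77 tilt [ 0.  0. -1.] shift cm [-0.04  0.03 -0.11] grip 0.0134 F [-2.   0.9  4.9]
tool az turn (half-turn sym): -0.001
[ 1.33  0.92 -1.13  1.77  0.94  1.1   1.63]
```

```bash
python3 -m pendant '[[0,0,0,0,0,0.1,0],[0,0,0,0,0,0.15,0],[0,0,0,0,0,0.15,0],[0,0,0,0,0,0.15,0],[0,0,0,0,0,0.15,0],[0,0,0,0,0,0.15,0],[0,0,0,0,0,0.15,0],[0,0,0,0,0,0.15,0],[0,0,0,0,0,0.15,0],[0,0,0,0,0,0.15,0],[0,0,0,0,0,0.15,0],[0,0,0,0,0,0,0]]' 40;python3 - <<'E'
from h import *
need([.490,-.387,.037])
print(ctrl.get_obs()["q"].round(2))
E
```

```text
t: 42.88
tool_pos: [0.4893, -0.3872, 0.0359]
eef_rot: [0.996, 0.086, -0.0, 0.001]
force: [-2.5, 0.4, 5.0]
grip_width: 0.014
t 42.88 tcp [ 0.4893 -0.3872  0.0359] yaw 0.172 tilt [-0.001 -0.001 -1.   ] shift cm [ 0.08 -0.01 -0.11] grip 0.014 F [-2.5  0.4  5. ]
[ 1.17  0.75 -0.82  1.78  0.68  0.92  0.21]
```

```bash
python3 -m pendant '[[0,0,0,0,0,0.15,0],[0,0,0,0,0,0.15,0],[0,0,0,0,0,0.15,0],[0,0,0,0,0,0.15,0],[0,0,0,0,0,0.15,0],[0,0,0,0,0,0.15,0],[0,0,0,0,0,0.15,0],[0,0,0,0,0,0.15,0],[0,0,0,0,0,0.15,0],[0,0,0,0,0,0.15,0],[0,0,0,0,0,0.15,0],[0,0,0,0,0,0.15,0],[0,0,0,0,0,0.15,0],[0,0,0,0,0,0.1,0],[0,0,0,0,0,0,0],[0,0,0,0,0,0,0]]' 40;python3 - <<'E'
from h import *
need([.490,-.387,.037])
o=ctrl.get_obs();print(o["q"].round(2),o["wrist_torque"])
E
```

```text
t: 44.88
tool_pos: [0.4888, -0.3867, 0.0359]
eef_rot: [-0.591, 0.807, 0.001, -0.001]
force: [-3.7, 2.6, 7.9]
grip_width: 0.0135
t 44.88 tcp [ 0.4888 -0.3867  0.0359] yaw -1.877 tilt [-0.002  0.    -1.   ] shift cm [-0.01 -0.12 -0.11] grip 0.0135 F [-3.7  2.6  7.9]
[ 0.84  0.62 -0.33  1.8   0.28  0.77 -1.51] [ 0.58016596  0.75388068 -0.05225817]
```

```bash
python3 -m pendant '[[0,0,0,0,0,-0.1,0],[0,0,0,0,0,-0.15,0],[0,0,0,0,0,-0.15,0],[0,0,0,0,0,-0.15,0],[0,0,0,0,0,-0.15,0],[0,0,0,0,0,-0.15,0],[0,0,0,0,0,-0.15,0],[0,0,0,0,0,-0.15,0],[0,0,0,0,0,-0.15,0],[0,0,0,0,0,-0.07,0],[0,0,0,0,0,0,0],[0,0,0,0,0,0,0],[0,0,0,0,0,0,0],[0,0,0,0,0,0,0]]' 40;python3 - <<'E'
from h import *
need([.490,-.387,.037],.3245-2.4+np.pi/2)
E
python3 -m pendant '[[0,0,0,0,0,0,0.4],[0,0,0,0,0,0,0.4],[0,0,0,0,0,0,0.4],[0,0,0,0,0,0,0.4],[0,0,-2,0,0,0,0.4],[0,0,-4,0,0,0,0.4],[0,0,-4,0,0,0,0.4],[-3,4,-2,0,0,0,0.4],[0,0,0,0,0,0,0.4],[0,0,0,0,0,0,0.4]]'
python3 - <<'E'
from h import *
need([.490,-.387,.15])
p=proj(ctrl.camera_model("wrist"),[.490,-.387,.028]);x,y=int(p[0])-70,max(int(p[1])-70,0);print(p,x,y)
m=snap("wrist","w8.png",(x,y,x+140,y+140),4)
np.save("m8.npy",m,allow_pickle=True)
E
```

```text
t: 46.62
tool_pos: [0.489, -0.3872, 0.0359]
eef_rot: [0.968, -0.251, -0.001, 0.0]
force: [-3.0, 1.5, 6.7]
grip_width: 0.0134
t 46.62 tcp [ 0.489  -0.3872  0.0359] yaw -0.507 tilt [-0.001 -0.    -1.   ] shift cm [ 0.08 -0.06 -0.11] grip 0.0134 F [-3.   1.5  6.7]
tool az turn (half-turn sym): -0.002
t: 47.88
tool_pos: [0.4441, -0.4072, 0.1566]
eef_rot: [0.968, -0.252, 0.001, 0.0]
force: [0.6, 0.5, 0.1]
grip_width: 0.035
t 47.88 tcp [ 0.4441 -0.4072  0.1566] yaw -0.51 tilt [ 0.001 -0.001 -1.   ] shift cm [ 3.02 -4.01  0.66] grip 0.035 F [0.6 0.5 0.1]
[307.3047216  165.57606186] 237 95
```

View pics/w8.png

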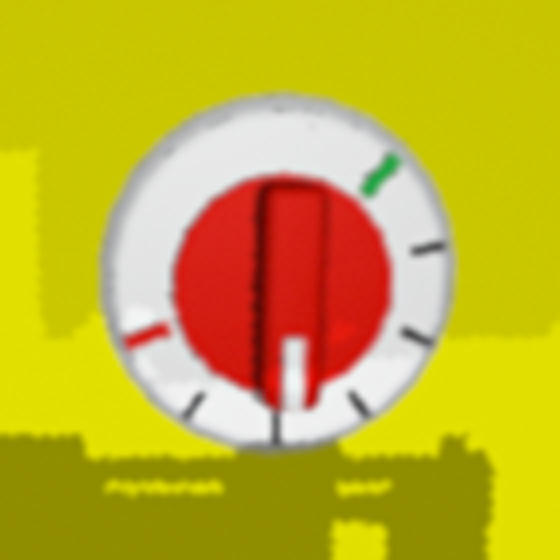

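```bash
python3 - <<'E'
from h import *
res={}
for n,(x0,y0,x1,y1) in {"top":(140,225,172,262),"side":(285,340,330,385)}.items():
    im=cv2.cvtColor(ctrl.read_camera(n),cv2.COLOR_RGB2HSV).astype(int)[y0:y1,x0:x1];H,S,V=im[...,0],im[...,1],im[...,2]
    b=(H>100)&(H<130)&(S>140);g=(S<90)&(V<170)
    f=lambda k:np.argwhere(k)[:,::-1].mean(0)+[x0,y0]
    k=cv2.connectedComponentsWithStats(g.astype(np.uint8));i=1+np.argmax(k[2][1:,4])
    pts=np.argwhere(k[1]==i)[:,::-1]+[x0,y0]
    m=ctrl.camera_model(n);res[n]=(m,f(b));print(n,"ball",f(b),b.sum(),"body",pts.mean(0),len(pts),ray(m,pts.mean(0),.02).round(3),"ball@.088",ray(m,f(b),.088).round(3))
    W=np.array([ray(m,p,.025)[:2] for p in pts],np.float32);print("rect",cv2.minAreaRect(W))
print("tri",tri(list(res.values())).round(4))
need([.43,.4,.2])
E
```

```text
top ball [154.20512821 250.25641026] 39 body [157.34859155 241.61267606] 284 [0.476 0.403 0.02 ] ball@.088 [0.437 0.398 0.088]
rect ((0.4713229238986969, 0.4032469391822815), (0.07135932147502899, 0.05319187417626381), 7.4379353523254395)
side ball [320.32954545 357.88636364] 88 body [303.60979463 371.65086888] 633 [0.471 0.407 0.02 ] ball@.088 [0.436 0.399 0.088]
rect ((0.471799373626709, 0.4050528109073639), (0.07014158368110657, 0.06273074448108673), 11.174642562866211)
tri [0.4366 0.3985 0.0882]
t 48.02 tcp [ 0.4447 -0.4062  0.1555] yaw -0.508 tilt [ 0.     0.001 -1.   ] shift cm [-40.49 -69.73  -4.39] grip 0.035 F [ 0.9  1.  -0.5]
```

```bash
python3 -m pendant '[[0,0,-4,0,0,-0.16,0],[0,0,-4,0,0,-0.16,0],[0,0,-4,0,0,-0.16,0],[0,0,-2.5,0,0,-0.16,0],[0.85,-5,0,0,0,0,0],[0.85,-5,0,0,0,0,0],[0.85,-5,0,0,0,0,0],[0.85,-5,0,0,0,0,0],[0.85,-5,0,0,0,0,0],[0.85,-5,0,0,0,0,0],[0.85,-5,0,0,0,0,0],[0.85,-5,0,0,0,0,0]]' 20; python3 -m pendant '[[-0.18,-4.97,0,0,0,0,0],[-0.18,-4.97,0,0,0,0,0],[-0.18,-4.97,0,0,0,0,0],[-0.18,-4.97,0,0,0,0,0],[-0.18,-4.97,0,0,0,0,0],[-0.18,-4.97,0,0,0,0,0],[-0.18,-4.97,0,0,0,0,0],[-0.18,-4.97,0,0,0,0,0],[0,0,0,0,0,0,0],[0,0,0,0,0,0,0]]'; python3 - <<'E'
from h import *
need([.392,.3925,.075],.13)
print(ctrl.get_obs()["q"].round(2))
E
```

```text
t: 49.52
tool_pos: [0.4592, 0.0007, 0.3006]
eef_rot: [0.998, 0.066, 0.0, 0.0]
force: [1.2, 0.0, 0.5]
grip_width: 0.0004
t: 50.78
tool_pos: [0.393, 0.3908, 0.3]
eef_rot: [0.998, 0.066, -0.0, 0.0]
force: [0.2, -0.7, -1.1]
grip_width: 0.0005
t 50.77 tcp [0.393  0.3908 0.3   ] yaw 0.132 tilt [-0.001 -0.001 -1.   ] shift cm [-0.05 -0.19 22.5 ] grip 0.0005 F [ 0.2 -0.7 -1.1]
tool az turn (half-turn sym): 0.002
[-0.    0.42 -1.15  1.68  0.4   1.31 -1.09]
```

```bash
python3 -m pendant '[[-0.1,-0.2,4,0,0,0,0],[0,0,5,0,0,0,0],[0,0,5,0,0,0,0],[0,0,4,0,0,0,0],[0,0,3,0,0,0,0],[0,0,1.3,0,0,0,0],[0,0,0,0,0,0,0],[1,0,0,0,0,0,0],[1,0,0,0,0,0,0],[1,0,0,0,0,0,0],[1,0,0,0,0,0,0],[1,0,0,0,0,0,0],[1,0,0,0,0,0,0],[1,0,0,0,0,0,0],[0.7,0,0,0,0,0,0],[0,0,0,0,0,0,0]]'; python3 - <<'E'
from h import *
need([.48,.404,.075],.13)
x0,y0,x1,y1=140,215,185,262
for n,(x0,y0,x1,y1) in {"top":(140,205,185,262),"side":(270,330,330,385)}.items():
    im=cv2.cvtColor(ctrl.read_camera(n),cv2.COLOR_RGB2HSV).astype(int)[y0:y1,x0:x1]
    b=(im[...,0]>100)&(im[...,0]<130)&(im[...,1]>140);m=ctrl.camera_model(n)
    if b.any(): p=np.argwhere(b)[:,::-1].mean(0)+[x0,y0];print(n,b.sum(),p,ray(m,p,.09).round(3))
E
```

```text
t: 52.78
tool_pos: [0.4694, 0.4021, 0.0772]
eef_rot: [0.998, 0.065, 0.0, 0.0]
force: [-0.0, 0.6, -0.2]
grip_width: 0.0006
t 52.77 tcp [0.4694 0.4021 0.0772] yaw 0.129 tilt [ 0. -0. -1.] shift cm [ 1.07 -0.06  0.22] grip 0.0006 F [-0.   0.6 -0.2]
tool az turn (half-turn sym): -0.001
side 37 [303.40540541 352.78378378] [0.476 0.393 0.09 ]
```

```bash
python3 -m pendant '[[0.5,0,0,0,0,0,0],[0.5,0,0,0,0,0,0],[0.5,0,0,0,0,0,0],[0,0,0,0,0,0,0]]';python3 -m pendant '[[0.4,0,0,0,0,0,0],[0,0,0,0,0,0,0]]';
```

```text
t: 53.38
tool_pos: [0.4841, 0.4044, 0.0775]
eef_rot: [0.998, 0.065, 0.0, -0.0]
force: [-1.1, -0.1, -0.5]
grip_width: 0.0004
t: 53.62
tool_pos: [0.4846, 0.4045, 0.0774]
eef_rot: [0.998, 0.066, -0.002, 0.001]
force: [-7.2, -2.9, 3.1]
grip_width: 0.0006
```

```bash
python3 -m pendant '[[-2,0,0,0,0,0,0],[-3,0,0,0,0,0,0],[0,0,-4,0,0,0,0],[0,0,-5,0,0,0,0],[0,0,-5,0,0,0,0],[0,0,-5,0,0,0,0],[0,4,-4,0,0,0,0],[0,5,0,0,0,0,0],[0,5,0,0,0,0,0],[0,0,0,0,0,0,0],[0,0,0,0,0,0,0]]'; python3 - <<'E'
from h import *
need([.48,.404,.075],.13)
res=[]
for n,(x0,y0,x1,y1) in {"top":(140,205,185,262),"side":(270,330,330,385)}.items():
    im=cv2.cvtColor(ctrl.read_camera(n),cv2.COLOR_RGB2HSV).astype(int)[y0:y1,x0:x1]
    b=(im[...,0]>100)&(im[...,0]<130)&(im[...,1]>140);m=ctrl.camera_model(n)
    if b.any(): p=np.argwhere(b)[:,::-1].mean(0)+[x0,y0];res.append((m,p));print(n,b.sum(),p,ray(m,p,.088).round(3))
if len(res)==2: print(tri(res))
snap("side","final.png",(100,60,440,420),1.6)
E
```

```text
t: 55.0
tool_pos: [0.4562, 0.2599, 0.308]
eef_rot: [0.998, 0.065, 0.001, -0.0]
force: [-0.7, 0.6, 0.5]
grip_width: 0.0004
t 55.0 tcp [0.4562 0.2599 0.308 ] yaw 0.13 tilt [ 0.001  0.001 -1.   ] shift cm [  4.2  -13.97  23.31] grip 0.0004 F [-0.7  0.6  0.5]
tool az turn (half-turn sym): -0.0
top 31 [150.5483871  229.09677419] [0.507 0.411 0.088]
side 84 [289.71428571 358.52380952] [0.507 0.41  0.088]
[0.50672867 0.41055784 0.08817799]
```

View pics/final.png

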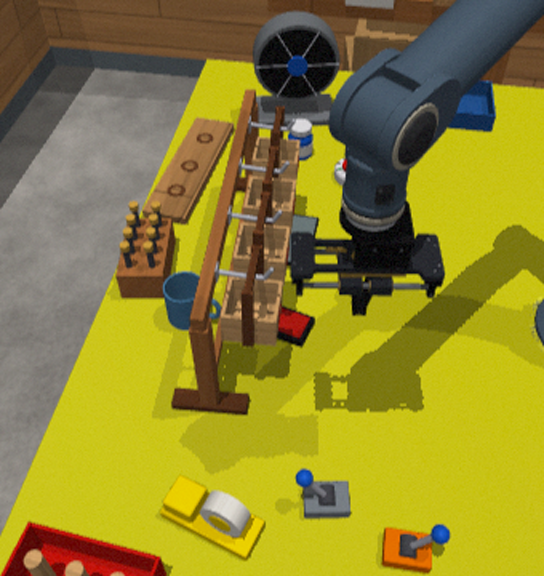

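```bash
python3 -c "
from bench import ctrl
print(ctrl.sign_off())"
```

```text
the job is handed in; nothing more can be done
None
```

I hung all four pails on the rack, each on its own hook. I then wound the bell timer to about 3.77 rad (past the 30-minute mark at 3.6) and turned it back to 2.40 rad. Last, I pushed the grey fan switch's blue lever fully over and handed the job in at about 55 s.

**Last checks**
- **Pails:** the final side picture shows all four hanging level.
- **Timer:** the close-up after I let go shows the pointer on the 20-minute tick. The 3.77 figure comes from the gripper's turn angle; I took no picture at the top of the turn.
- **Fan lever:** both cameras put the ball at (0.507, 0.411, 0.088). That is about 71 mm from where it started, and a full swing is 72 mm. The force rose to about 7 N at the stop.
- **Bystanders:** the pictures show no sign that any of them moved, but I did not measure their positions.

**What went wrong**
- The first grasp of a pail missed because I lifted before the fingers had closed. I gripped it again and nothing was disturbed.
- The first top-camera estimates of the pail positions were off by up to 17 mm, so I corrected each one with the wrist camera before gripping.

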